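# Free the spur drive centre from its taper seat

### The arm

A 7-joint arm with a two-finger parallel gripper is mounted at the origin on the work surface. World frame = base frame: x ahead of the robot, y to its left, z up, the work surface at z = 0. Lengths are in mm, angles in rad, forces in N, time in s.
With the tool pointing down it reaches from about 425 to 825 mm from the base axis. Payload 3.6 kg.
Tool frame: the origin (TCP) lies between the finger pads; the fingertips stand 11 mm ahead of it and the grasp point (between the pads) lies 8 mm behind it; z points along the fingers, y is the direction in which the jaws open and shut (so a half turn about z gives the same grasp; the last joint's range is limited). The gripper opens to 93 mm and grips with 3 to 60 N. Pads are 15 mm wide; open, the fingers measure 128 mm over their backs; the gripper's body (75 mm by 188 mm) begins 65 mm behind the grasp point.
Start: joints at [-1.369, 0.615, -0.013, 1.423, 0.008, 1.103, -0.04], TCP at [147.394, 633.038, 229.64] pointing down, gripper open.
Joint ranges: [-3.12, 3.12], [-0.3, 2.06], [-1.34, 1.32], [0.26, 2.42], [-1.36, 4.5], [0.01, 1.98], [-2.84, 2.84]. Speed limits (rad/s): [2.79, 2.79, 3.14, 3.14, 3.14, 3.14, 3.14].

### API

Orientations are given as a 3x3 rotation matrix whose columns are the frame's x, y, z axes.
In Python, from bench import ctrl, vision, job_done gives the robot as it stands.
- The arm moves only by the shell command python3 -m jog 'ROWS' [FORCE]. ROWS is JSON, a list of rows, each an object with "angular": the turn, a rotation vector about the tool's x, y, z in degrees, a list of three; "xyz": the shift along the tool's x, y, z in cm, a list of three; "hand": the opening, from 0 (shut) to 1 (fully open). A call has 1 to 12 rows; each row is the pose to reach, as a shift and turn from the pose commanded when the call began, along the tool's axes at that moment; what a row does not reach only later rows make up. A row lasts 1/10 s, in which the tool goes at most 50 mm and 8.59 degrees, less where a joint would pass 70% of its speed; a pose out of reach is approached as far as the arm can. A call with a gripper value outside its range is refused whole. The fingers move at their own pace and stop on an object; FORCE is the grip in N (left out, the last holds). Time passes only in rows, so rows that repeat a pose let the fingers close. It gives the time, the measured TCP pose, the force and the opening at its end, in the units of the state.
- ctrl.read_state(): the state, without advancing time (a new reading comes with each control period).
- vision.grab_frame(name): name is "scene" or "top" or "wrist"; returns a dict with "frame" (400x640x3 uint8, red, green, blue), "range_z" (400x640 float32, mm along the optical axis (not along the pixel's ray), 0 where there is no reading), "camera_matrix" (3x3 intrinsics, pixels), "distortion" ([k1, k2, p1, p2, k3] as OpenCV has them; the pictures are not rectified), "cam_to_world" (4x4, takes a point from camera to world coordinates). Camera axes: x right, y down, z forward; pixel columns grow to the right and rows downward; lengths in mm; the calibration is good to about 2 mm. A picture is of the moment at which its call begins.
- job_done(): hands the job in, once; it reports no verdict.
The state is a dict: "time": time; "joints": joint angles; "joint_velocities": joint speeds; "joint_torque": joint torques, N m; "position": TCP position; "tcp_rot": TCP orientation; "wrist_force": force on the tool from outside, world axes, zero at the start; "moment": the same for the moment, N m; "gripper_width": finger opening in mm.
Only numpy, scipy, OpenCV 4.12 (cv2) and the standard library are available. Lean on these libraries where they do the work, as an engineer would, in place of code of your own. Each camera call takes 0.05 s, during which the arm holds its last target. There are 200 camera calls.

### The job

Twist the drive centre with the yellow collar in its taper seat until it breaks free, then pull it straight up out of the seat. Lower it, without dropping it, upright into the hole of the light wooden rack block, down until its collar rests on the wood, and let go. Leave the cup centre with the blue collar where it is.

Things in the scene. Friction and masses are not known exactly. Their poses are not given: they have to be found in the camera images.
- drive_grip (a point): Spur drive centre, 0.3-0.5 kg: steel grip block 36 (x) x 18 (y) x 44 mm tall, two prongs and a point on top (+15), over a yellow collar 64 mm wide, 10 thick, over a taper shank 30 mm wide, ending 48 mm below the collar. Point: in the block, on the axis, 18 mm below its top, 26 above the collar's top, 36 above its underside. z up, x along the block: pinch it across its 18 mm (y).
- drive_socket (a point): Mouth of its seat, a fixed grey iron tube 80 mm wide, 70 tall: on the axis at the top face, where the yellow collar rests; z up. x axes of seat and drive centre agree at the start. A straight pull cannot free it: turn it about the vertical, either way, against 0.12 N m. It is free past 35 degrees; turn it 45 to 75, then lift straight up at that angle. The shank is out after a 48 mm rise.
- cup_grip (a point): Bystander, to be left alone: a cup centre of the same build and size in a like grey seat, but with a blue collar and, on top, a small round cup with a brass point. The point lies as on the drive centre. Its top stands 140 mm above the bench: carry the drive centre's shank over or around it.
- rack_hole0 (a point): Centre of the mouth of the round hole in the rack, a light wooden block 110 x 110 x 60 mm fixed on the bench; z up. The hole, 46 mm wide, goes right through: the shank enters at any turn with 8 mm to spare all round, and the collar comes to rest on the block's top face, level with this point.
Mind the look-alikes: they are no part of the job. What is shaped like the part that bears drive_socket but green is not meant.

How it is judged (in metres and radians):
On the way, in this order (a step that is already met when the one before it is completed fails the run):
1. the drive centre is twisted at least 34 degrees from its starting angle while still down in its seat (risen less than 8 mm) (angle between the x axis of drive_grip and the x axis of drive_socket, either way round above 0.6 rad and z of drive_grip in the frame of drive_socket below 0.044 m and horizontal distance between drive_grip and drive_socket below 0.012 m), for 0.1 s.
2. it is pulled up clear of the seat, risen more than 48 mm (z of drive_grip in the frame of drive_socket above 0.084 m), for 0.1 s.
At the end, for the whole second after the job is handed in: The drive centre stands at rest in the rack's hole: its axis within 15 mm of the hole's, upright within 10 degrees, its collar down on the rack's top within 5 mm; the blue-collared cup centre is within 15 mm of where it started (horizontal distance between drive_grip and rack_hole0 below 0.015 m and z of drive_grip in the frame of rack_hole0 between 0.031 and 0.041 m and angle between drive_grip's own z axis and vertical below 0.17 rad and linear speed of drive below 0.03 m/s and distance of cup_grip from where it was at the start of the episode below 0.015 m); the robot touches nothing.
It fails at once if the blue-collared cup centre is moved by more than 20 mm (distance of cup_grip from where it was at the start of the episode above 0.02 m).
It fails at once if the drive centre is dropped into the rack (faster than 0.7 m/s with its shank in the hole) (horizontal distance between drive_grip and rack_hole0 below 0.02 m and z of drive_grip in the frame of rack_hole0 below 0.08 m and linear speed of drive above 0.7 m/s).
It also fails if it takes over 42 s, if anything falls off the work surface, if the arm or the gripper's body presses on something with over 40 N, if the wrist force passes 120 N, or if a joint passes its speed limit or range.

## Working session

There is one attempt and no reset: what is moved stays moved. The work goes in short steps, Python scripts to look and compute and a shell command to move; the robot and the scene stay as the last step left them, time stands still between calls to the robot, and variables do not carry over. Pictures are saved under pics/ and viewed, about 8 in all and at most 12, crops included, and the job is handed in when it is done.

```bash
mkdir -p pics; cat > h.py <<'E'
import numpy as np, cv2
from bench import ctrl, vision
def save(n,f):
    g=vision.grab_frame(n); cv2.imwrite(f'pics/{f}.png',g['frame'][:,:,::-1]); np.savez(f'pics/{f}.npz',**g); return g
def cloud(g):
    K=g['camera_matrix'];h,w=g['range_z'].shape
    u,v=np.meshgrid(np.arange(w,dtype=float),np.arange(h,dtype=float))
    p=cv2.undistortPoints(np.stack([u.ravel(),v.ravel()],1)[:,None],K,g['distortion']).reshape(h,w,2)
    z=g['range_z'];P=np.dstack([p[...,0]*z,p[...,1]*z,z])
    T=g['cam_to_world'];return P@T[:3,:3].T+T[:3,3]
E
python3 - <<'E'
from h import *
a=save('scene','s0');b=save('top','t0')
for g in(a,b): print(g['cam_to_world'].round(2).tolist(),(g['range_z']>0).mean())
cv2.imwrite('pics/both.png',cv2.resize(np.vstack([a['frame'],b['frame']])[:,:,::-1],(480,600)))
s=ctrl.read_state();print(s['time'],s['position'],s['tcp_rot'],s['gripper_width'])
E
```

```text
[[-0.2, 0.67, -0.71, 1428.57], [0.98, 0.15, -0.13, 84.38], [0.02, -0.72, -0.69, 960.21], [0.0, 0.0, 0.0, 1.0]] 0.99615625
[[-0.03, -0.99, 0.12, 410.11], [-1.0, 0.03, 0.0, -80.93], [-0.01, -0.12, -0.99, 930.04], [0.0, 0.0, 0.0, 1.0]] 0.99590234375
0.1 [147.24284191 632.37572954 228.5962111 ] [[-9.73967344e-01  2.26687779e-01 -5.12997301e-04]
 [ 2.26688358e-01  9.73964664e-01 -2.28495569e-03]
 [-1.83302856e-05 -2.34176274e-03 -9.99997258e-01]] 93.0756997153866
```

View pics/t0.png

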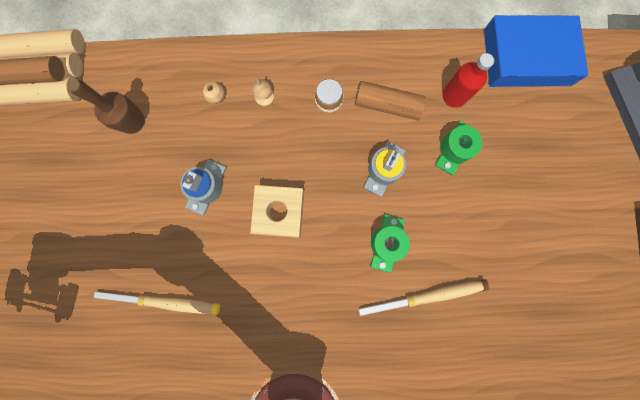

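View pics/s0.png

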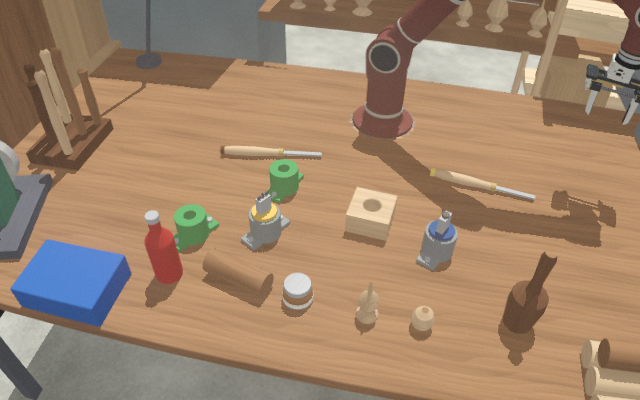

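Candidates for the drive centre: the yellow collar in a grey seat at top (388,163) / scene (265,212). Look-alikes are the blue-collared cup centre at top (198,182) / scene (440,235), and empty green seats at top (462,142) and (390,243). The rack is at top (277,211). By the description I choose the yellow collar, and will check it in a crop and measure.

```bash
python3 - <<'E'
from h import *
for f,boxes in(('t0',{'drive':(350,125,425,205),'rack':(245,180,308,242),'cup':(170,150,235,220)}),('s0',{'drive':(235,185,300,250),'rack':(340,180,402,242),'cup':(415,205,465,270)})):
    g=dict(np.load(f'pics/{f}.npz'));P=cloud(g);hsv=cv2.cvtColor(g['frame'],cv2.COLOR_RGB2HSV)
    for n,(x0,y0,x1,y1) in boxes.items():
        Q=P[y0:y1,x0:x1].reshape(-1,3);H=hsv[y0:y1,x0:x1].reshape(-1,3)
        if n=='rack':
            q=Q[(Q[:,2]>54)&(Q[:,2]<68)]; r=cv2.minAreaRect(q[:,:2].astype(np.float32)); print(f,n,np.median(q[:,2]),r)
        else:
            m=(H[:,1]>130)&((abs(H[:,0]-28)<7) if n=='drive' else (abs(H[:,0]-112)<10))&(Q[:,2]>60)
            q=Q[m];c,rad=cv2.minEnclosingCircle(q[:,:2].astype(np.float32));print(f,n,'collar',len(q),np.median(q[:,2]),c,rad,q[:,:2].mean(0))
            b=Q[(Q[:,2]>112)&(Q[:,2]<128)];r=cv2.minAreaRect(b[:,:2].astype(np.float32))
            _,_,V=np.linalg.svd(b[:,:2]-b[:,:2].mean(0),full_matrices=False)
            print('  block',len(b),np.median(b[:,2]),r,'pca deg',np.degrees(np.arctan2(V[0,1],V[0,0])),'maxz',Q[:,2].max())
g=dict(np.load('pics/t0.npz'));cv2.imwrite('pics/c1.png',np.hstack([cv2.resize(g['frame'][y:y+90,x:x+90,::-1],(360,360),interpolation=cv2.INTER_CUBIC) for x,y in((345,120),(235,165))]))
E
```

```text
t0 drive collar 0 nan (0.0, 0.0) 0.0 [nan nan]
  block 120 122.9962399274483 ((573.5941772460938, -231.1945343017578), (18.046720504760742, 35.89278030395508), 60.80918884277344) pca deg 148.52311319461216 maxz 930.0351356744815
t0 rack 59.729689106925946 ((476.8871154785156, 26.647754669189453), (111.3339614868164, 109.89698028564453), 84.46727752685547)
t0 cup collar 0 nan (0.0, 0.0) 0.0 [nan nan]
  block 107 123.28817942271314 ((542.0629272460938, 203.8211669921875), (19.42717933654785, 34.14823913574219), 62.52550506591797) pca deg 150.61419078688718 maxz 930.0351356744815
s0 drive collar 0 nan (0.0, 0.0) 0.0 [nan nan]
  block 110 123.47282660937822 ((578.134033203125, -232.3092041015625), (23.186044692993164, 37.331398010253906), 62.6827278137207) pca deg -41.065504528065404 maxz 960.2088699775115
s0 rack 60.87580644251784 ((478.88330078125, 26.376956939697266), (111.18962097167969, 118.20441436767578), 84.45703125)
s0 cup collar 0 nan (0.0, 0.0) 0.0 [nan nan]
  block 90 122.60495025514842 ((546.3475341796875, 205.22377014160156), (18.540693283081055, 41.47829818725586), 62.743499755859375) pca deg -35.45546652605773 maxz 960.2088699775115
  return _methods._mean(a, axis=axis, dtype=dtype,
  ret = ret.dtype.type(ret / rcount)
<stdin>:10: RuntimeWarning: Mean of empty slice.
  ret = um.true_divide(
```

View pics/c1.png

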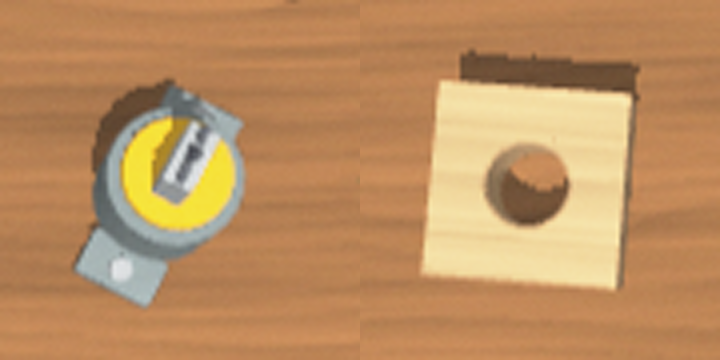

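The crop at (180,170) shows the yellow collar, steel block with two prongs and grey seat, so that is the drive centre. The right half at (527,185) shows the rack hole, which looks central. Block: about (574,-231), top at 123.5, long axis about 150°, so pinch along 60°. Moving there by a waypoint.

```bash
python3 -m jog '[{"xyz":[-41.9,-24.3,0],"angular":[0,0,0],"hand":1},{"xyz":[-41.9,-24.3,0],"angular":[0,0,0],"hand":1},{"xyz":[-41.9,-24.3,0],"angular":[0,0,0],"hand":1},{"xyz":[-41.9,-24.3,0],"angular":[0,0,0],"hand":1},{"xyz":[-41.9,-24.3,0],"angular":[0,0,0],"hand":1},{"xyz":[-41.9,-24.3,0],"angular":[0,0,0],"hand":1},{"xyz":[-41.9,-24.3,0],"angular":[0,0,0],"hand":1},{"xyz":[-41.9,-24.3,0],"angular":[0,0,0],"hand":1},{"xyz":[-41.9,-24.3,0],"angular":[0,0,0],"hand":1},{"xyz":[-41.9,-24.3,0],"angular":[0,0,0],"hand":1},{"xyz":[-41.9,-24.3,0],"angular":[0,0,0],"hand":1}]' 
python3 - <<'E'
from h import *
s=ctrl.read_state();R=s['tcp_rot'];p=s['position'];print(s['time'],p,R.round(3) if hasattr(R,'round') else R,s['joints'])
print(np.array(R).T@(np.array([574,-231,230])-p)/10)
E
```

```text
time: 1.2
position: [505.2, 294.4, 229.1]
tcp_rot: [[-0.971, 0.238, 0.002], [0.238, 0.971, -0.005], [-0.003, -0.004, -1.0]]
wrist_force: [0.2, -0.4, 0.4]
gripper_width: 93.1
1.2 [505.16490798 294.36718901 229.09393058] [[-0.971  0.238  0.002]
 [ 0.238  0.971 -0.005]
 [-0.003 -0.004 -1.   ]] [-0.58525972  0.51195994  0.02745495  1.62218649 -0.00960239  1.00811239
  0.7741836 ]
[-19.19478121 -49.38650576   0.17653537]
```

```bash
python3 -m jog '[{"xyz":[-19.2,-49.4,0.2],"angular":[0,0,16],"hand":1},{"xyz":[-19.2,-49.4,0.2],"angular":[0,0,16],"hand":1},{"xyz":[-19.2,-49.4,0.2],"angular":[0,0,16],"hand":1},{"xyz":[-19.2,-49.4,0.2],"angular":[0,0,16],"hand":1},{"xyz":[-19.2,-49.4,0.2],"angular":[0,0,16],"hand":1},{"xyz":[-19.2,-49.4,0.2],"angular":[0,0,16],"hand":1},{"xyz":[-19.2,-49.4,0.2],"angular":[0,0,16],"hand":1},{"xyz":[-19.2,-49.4,0.2],"angular":[0,0,16],"hand":1},{"xyz":[-19.2,-49.4,0.2],"angular":[0,0,16],"hand":1},{"xyz":[-19.2,-49.4,0.2],"angular":[0,0,16],"hand":1},{"xyz":[-19.2,-49.4,0.2],"angular":[0,0,16],"hand":1},{"xyz":[-19.2,-49.4,0.2],"angular":[0,0,16],"hand":1}]'
python3 - <<'E'
from h import *
g=save('wrist','w1');P=cloud(g);hsv=cv2.cvtColor(g['frame'],cv2.COLOR_RGB2HSV).astype(int)
print(g['cam_to_world'].round(2).tolist())
near=np.hypot(P[...,0]-574,P[...,1]+231)<60
m=near&(abs(hsv[...,0]-27)<8)&(hsv[...,1]>130)&(P[...,2]>72)&(P[...,2]<88);q=P[m]
print('collar',len(q),np.median(q[:,2]),cv2.minEnclosingCircle(q[:,:2].astype(np.float32)))
b=P[near&(P[...,2]>119)&(P[...,2]<128)];print('block',len(b),np.median(b[:,2]),cv2.minAreaRect(b[:,:2].astype(np.float32)))
t=dict(np.load('pics/t0.npz'));P=cloud(t);hsv=cv2.cvtColor(t['frame'],cv2.COLOR_RGB2HSV).astype(int)
m=(np.hypot(P[...,0]-574,P[...,1]+231)<60)&(abs(hsv[...,0]-27)<8)&(hsv[...,1]>130)&(P[...,2]>72)&(P[...,2]<88);q=P[m];print('top collar',len(q),cv2.minEnclosingCircle(q[:,:2].astype(np.float32)))
# rack hole: non-top pixels within rack, contour of hole edge
P2=P[185:240,250:305];hole=(P2[...,2]<54)&(np.hypot(P2[...,0]-477,P2[...,1]-26)<40)
top=np.argwhere(hole&False)
ring=((P2[...,2]>56)&(np.hypot(P2[...,0]-477,P2[...,1]-26)<40)).astype(np.uint8)
edge=(cv2.dilate(hole.astype(np.uint8),np.ones((3,3)))>0)&(ring>0);e=P2[edge];print('hole',len(e),cv2.fitEllipse(e[:,:2].astype(np.float32)))
s=ctrl.read_state();print(s['time'],s['position'],s['tcp_rot'],s['joints'])
E
```

```text
time: 2.4
position: [574.1, -229.2, 226.9]
tcp_rot: [[-0.87, 0.494, -0.002], [0.494, 0.87, -0.004], [-0.0, -0.004, -1.0]]
wrist_force: [-0.7, -0.7, 0.2]
gripper_width: 93.1
[[0.49, 0.84, 0.22, 513.38], [0.87, -0.48, -0.13, -196.31], [-0.0, 0.25, -0.97, 381.96], [0.0, 0.0, 0.0, 1.0]]
collar 2134 80.02025542988713 ((575.5333862304688, -233.63116455078125), 31.819379806518555)
block 714 123.92337897679684 ((575.6561889648438, -234.1350555419922), (17.912288665771484, 36.51805877685547), 60.886295318603516)
top collar 399 ((575.17822265625, -230.98526000976562), 31.51407241821289)
hole 82 ((476.4218444824219, 26.083553314208984), (49.24971389770508, 49.6552619934082), 49.00437927246094)
2.45 [ 574.68379395 -225.07426146  226.83398484] [[-8.71813322e-01  4.89836104e-01 -1.45699621e-03]
 [ 4.89836743e-01  8.71814175e-01 -9.54293492e-05]
 [ 1.22348520e-03 -7.96886854e-04 -9.99998934e-01]] [ 0.24950893  0.56821293  0.1465463   1.53143018 -0.09000194  1.04990463
  1.4771621 ]
```

View pics/w1.png

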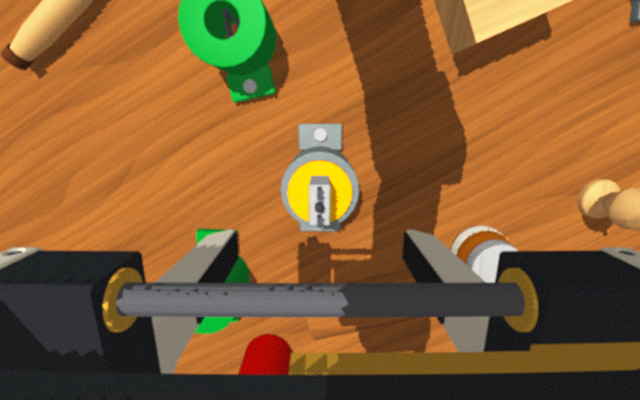

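Wrist view: drive centre at (320,190), block aligned with the tool's opening, green seats at (228,25) and (220,280) off to the side. The arm was still settling, so I will re-measure after a pause.

```bash
cat >> h.py <<'E'
def drive(g,c=(575,-232)):
    P=cloud(g);hsv=cv2.cvtColor(g['frame'],cv2.COLOR_RGB2HSV).astype(int)
    near=np.hypot(P[...,0]-c[0],P[...,1]-c[1])<60
    q=P[near&(abs(hsv[...,0]-27)<8)&(hsv[...,1]>130)&(P[...,2]>72)&(P[...,2]<88)]
    b=P[near&(P[...,2]>119)&(P[...,2]<128)]
    return cv2.minEnclosingCircle(q[:,:2].astype(np.float32)),cv2.minAreaRect(b[:,:2].astype(np.float32))
E
python3 - <<'E'
from h import *
for i in range(4): vision.grab_frame('wrist')
for i in range(2):
    print(drive(vision.grab_frame('wrist')));s=ctrl.read_state();print(s['time'],s['position'],s['joint_velocities'])
R=np.array(s['tcp_rot']);print(R,R.T@(np.array([575.3,-232,98])-s['position'])/10)
E
```

```text
(((575.4444580078125, -233.71124267578125), 31.79039764404297), ((575.50830078125, -233.85398864746094), (17.322614669799805, 36.69640350341797), 61.00526428222656))
2.7 [ 575.80853276 -220.61751707  227.64499117] [ 3.72934549e-04 -1.76334865e-03  1.05207448e-02 -2.42087046e-03
  2.33408155e-03  2.52335421e-03  3.89257729e-05]
(((575.5814208984375, -233.58444213867188), 31.77179527282715), ((575.1725463867188, -233.96563720703125), (17.342784881591797, 35.621849060058594), 60.82847595214844))
2.75 [ 575.73252713 -221.06571799  227.7324151 ] [ 0.00467395 -0.00037913  0.01099607 -0.00487155  0.00100876 -0.00132557
  0.00110241]
[[-8.75265263e-01  4.83643173e-01  1.62763354e-06]
 [ 4.83642914e-01  8.75264791e-01  1.03810330e-03]
 [ 5.00646965e-04  9.09402953e-04 -9.99999461e-01]] [-0.49746622 -0.98975599 12.97209936]
```

```bash
python3 -m jog '[{"xyz":[-0.6,-1.1,3],"angular":[0,0,0],"hand":1},{"xyz":[-0.6,-1.1,6.3],"angular":[0,0,0],"hand":1},{"xyz":[-0.6,-1.1,6.3],"angular":[0,0,0],"hand":1},{"xyz":[-0.6,-1.1,6.3],"angular":[0,0,0],"hand":1},{"xyz":[-0.6,-1.1,6.3],"angular":[0,0,0],"hand":1},{"xyz":[-0.6,-1.1,6.3],"angular":[0,0,0],"hand":1}]'
python3 - <<'E'
from h import *
g=save('wrist','w2');D=drive(g);print(D)
ps=[]
for i in range(4):
    s=ctrl.read_state();ps.append(s['position']);vision.grab_frame('wrist')
p=np.mean(ps,0);R=np.array(s['tcp_rot']);print(s['time'],p,np.std(ps,0));c=D[0][0]
print(R,R.T@(np.array([*c,98])-p)/10)
E
```

```text
time: 3.35
position: [576.5, -235.8, 166.6]
tcp_rot: [[-0.874, 0.486, 0.003], [0.486, 0.874, -0.001], [-0.004, 0.001, -1.0]]
wrist_force: [1.4, 0.3, 0.6]
gripper_width: 93.2
(((575.639404296875, -233.7774658203125), 31.913808822631836), ((575.575927734375, -233.912109375), (18.05121421813965, 36.39130783081055), 60.20246124267578))
3.55 [ 575.89347632 -235.91763197  165.91603244] [0.22962411 0.01533049 0.32667332]
[[-8.73765700e-01  4.86345266e-01  1.33525177e-03]
 [ 4.86345053e-01  8.73766695e-01 -5.01856287e-04]
 [-1.41077395e-03  2.10888281e-04 -9.99998983e-01]] [0.13586728 0.17321165 6.791455  ]
```

View pics/w2.png

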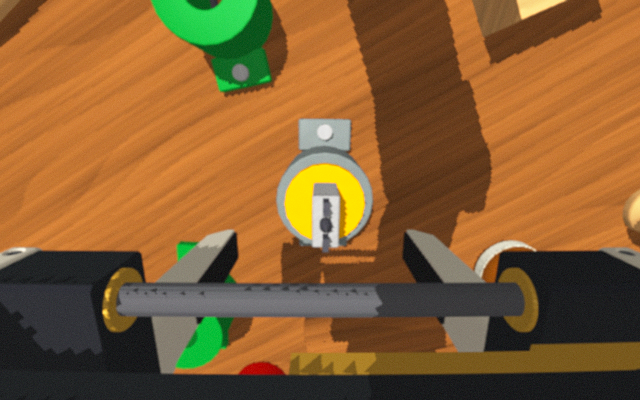

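Wrist view: fingertips at (238,235) and (403,235), block at (325,215). It lies about 2-3 mm to the +y side of the jaw middle, which agrees with the computed +1.7 mm. Correct, descend, close.

```bash
python3 -m jog '[{"xyz":[0.1,0.2,2.5],"angular":[0,0,0],"hand":1},{"xyz":[0.1,0.2,5],"angular":[0,0,0],"hand":1},{"xyz":[0.1,0.2,6.7],"angular":[0,0,0],"hand":1},{"xyz":[0.1,0.2,6.7],"angular":[0,0,0],"hand":1},{"xyz":[0.1,0.2,6.7],"angular":[0,0,0],"hand":1},{"xyz":[0.1,0.2,6.7],"angular":[0,0,0],"hand":0.3},{"xyz":[0.1,0.2,6.7],"angular":[0,0,0],"hand":0.3},{"xyz":[0.1,0.2,6.7],"angular":[0,0,0],"hand":0.3},{"xyz":[0.1,0.2,6.7],"angular":[0,0,0],"hand":0.3},{"xyz":[0.1,0.2,6.7],"angular":[0,0,0],"hand":0.3},{"xyz":[0.1,0.2,6.7],"angular":[0,0,0],"hand":0.3}]' 20
python3 -m jog '[{"xyz":[0,0,0],"angular":[0,0,0],"hand":0},{"xyz":[0,0,0],"angular":[0,0,0],"hand":0},{"xyz":[0,0,0],"angular":[0,0,0],"hand":0},{"xyz":[0,0,0],"angular":[0,0,0],"hand":0},{"xyz":[0,0,0],"angular":[0,0,0],"hand":0}]' 20
python3 -c "
from h import *
s=ctrl.read_state();print(s['moment'],s['wrist_force'])"
```

```text
time: 4.7
position: [575.3, -233.6, 97.7]
tcp_rot: [[-0.874, 0.486, 0.0], [0.486, 0.874, -0.0], [-0.0, -0.0, -1.0]]
wrist_force: [1.2, -1.0, 0.0]
gripper_width: 49.9
time: 5.2
position: [575.8, -232.6, 97.6]
tcp_rot: [[-0.874, 0.486, 0.0], [0.486, 0.874, 0.001], [0.0, 0.001, -1.0]]
wrist_force: [1.6, 0.7, -0.6]
gripper_width: 17.8
[ 0.31688913 -0.101695   -0.0476014 ] [ 1.56239462  0.69124719 -0.56136822]
```

```bash
python3 -m jog '[{"xyz":[0,0,0],"angular":[0,0,0],"hand":0},{"xyz":[0,0,0],"angular":[0,0,0],"hand":0},{"xyz":[0,0,0],"angular":[0,0,5],"hand":0},{"xyz":[0,0,0],"angular":[0,0,10],"hand":0},{"xyz":[0,0,0],"angular":[0,0,15],"hand":0},{"xyz":[0,0,0],"angular":[0,0,20],"hand":0},{"xyz":[0,0,0],"angular":[0,0,25],"hand":0},{"xyz":[0,0,0],"angular":[0,0,30],"hand":0},{"xyz":[0,0,0],"angular":[0,0,30],"hand":0}]' 60
python3 -m jog '[{"xyz":[0,0,0],"angular":[0,0,5],"hand":0},{"xyz":[0,0,0],"angular":[0,0,10],"hand":0},{"xyz":[0,0,0],"angular":[0,0,15],"hand":0},{"xyz":[0,0,0],"angular":[0,0,20],"hand":0},{"xyz":[0,0,0],"angular":[0,0,25],"hand":0},{"xyz":[0,0,0],"angular":[0,0,30],"hand":0},{"xyz":[0,0,0],"angular":[0,0,30],"hand":0},{"xyz":[0,0,0],"angular":[0,0,30],"hand":0},{"xyz":[0,0,0],"angular":[0,0,30],"hand":0}]' 60
python3 - <<'E'
from h import *
g=save('wrist','w3');cv2.imwrite('pics/w3c.png',g['frame'][:,:,::-1])
print(drive(vision.grab_frame('top')))
s=ctrl.read_state();print(s['moment'],s['wrist_force'],s['joints'])
E
```

```text
time: 6.1
position: [576.3, -232.5, 97.7]
tcp_rot: [[-0.515, 0.857, 0.001], [0.857, 0.515, 0.001], [0.0, 0.001, -1.0]]
wrist_force: [2.3, 2.2, -0.3]
gripper_width: 17.8
time: 7.0
position: [575.9, -232.7, 97.7]
tcp_rot: [[-0.018, 1.0, 0.001], [1.0, 0.018, 0.001], [0.001, 0.001, -1.0]]
wrist_force: [3.4, 3.3, -0.5]
gripper_width: 17.4
(((0.0, 0.0), 0.0), ((0.0, 0.0), (0.0, 0.0), 0.0))
[ 0.94794384 -0.7021647   0.08617653] [ 2.90496699  4.07962531 -0.020435  ] [ 0.10596748  0.74953763  0.41645313  1.6614956  -0.39103749  0.8138911
  0.71215378]
```

View pics/w3c.png

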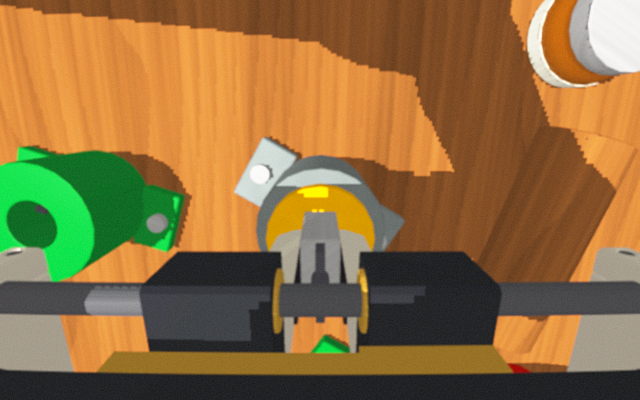

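Wrist view: the block at (320,240) is still square in the jaws, and the seat's lug at (260,172) now lies about 60° off, so it has turned. Lift straight up.

```bash
python3 -m jog '[{"xyz":[0,0,-0.5],"angular":[0,0,0],"hand":0},{"xyz":[0,0,-1],"angular":[0,0,0],"hand":0},{"xyz":[0,0,-2],"angular":[0,0,0],"hand":0},{"xyz":[0,0,-3],"angular":[0,0,0],"hand":0},{"xyz":[0,0,-4],"angular":[0,0,0],"hand":0},{"xyz":[0,0,-5],"angular":[0,0,0],"hand":0},{"xyz":[0,0,-6],"angular":[0,0,0],"hand":0},{"xyz":[0,0,-7],"angular":[0,0,0],"hand":0},{"xyz":[0,0,-8.5],"angular":[0,0,0],"hand":0},{"xyz":[0,0,-8.5],"angular":[0,0,0],"hand":0},{"xyz":[0,0,-8.5],"angular":[0,0,0],"hand":0}]' 60
python3 - <<'E'
from h import *
g=save('scene','s1');cv2.imwrite('pics/s1c.png',cv2.resize(g['frame'][120:300,180:480,::-1],(750,450)))
ps=[]
for i in range(4):
    s=ctrl.read_state();ps.append(s['position']);vision.grab_frame('top')
p=np.mean(ps,0);R=np.array(s['tcp_rot']);print(s['time'],p,s['wrist_force'])
print(R,R.T@(np.array([477,26.3,p[2]])-p)/10)
E
```

```text
time: 8.2
position: [575.2, -234.0, 183.0]
tcp_rot: [[-0.015, 1.0, 0.0], [1.0, 0.015, -0.001], [-0.001, 0.0, -1.0]]
wrist_force: [0.3, 0.3, -4.9]
gripper_width: 17.7
8.4 [ 574.77399079 -233.40377307  181.93305696] [ 8.83072493e-04  1.09018701e-02 -3.83860410e+00]
[[-1.55675321e-02  9.99877265e-01 -1.76285728e-03]
 [ 9.99878621e-01  1.55686128e-02  6.00993765e-04]
 [ 6.28365244e-04 -1.75328732e-03 -9.99998266e-01]] [26.11943503 -9.3718763   0.03284419]
```

View pics/s1c.png

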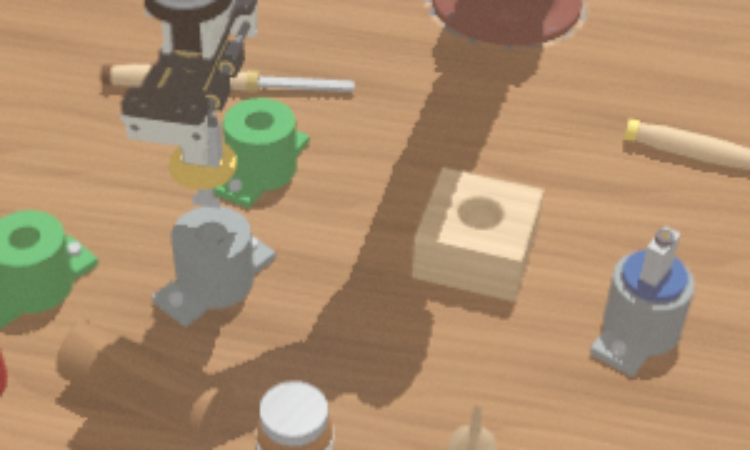

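The scene crop shows the drive centre hanging from the jaws at (203,165), shank clear of the empty seat (212,235), cup centre undisturbed at (650,290). Carry to above the rack.

```bash
python3 -m jog '[{"xyz":[2,-0.7,0],"angular":[0,0,0],"hand":0},{"xyz":[5,-1.8,0],"angular":[0,0,0],"hand":0},{"xyz":[8.5,-3,0],"angular":[0,0,0],"hand":0},{"xyz":[12,-4.3,0],"angular":[0,0,0],"hand":0},{"xyz":[15.5,-5.6,0],"angular":[0,0,0],"hand":0},{"xyz":[19,-6.8,0],"angular":[0,0,0],"hand":0},{"xyz":[22,-7.9,0],"angular":[0,0,0],"hand":0},{"xyz":[24.5,-8.8,0],"angular":[0,0,0],"hand":0},{"xyz":[26,-9.4,0],"angular":[0,0,0],"hand":0},{"xyz":[26,-9.4,0],"angular":[0,0,0],"hand":0},{"xyz":[26,-9.4,0],"angular":[0,0,0],"hand":0},{"xyz":[26,-9.4,0],"angular":[0,0,0],"hand":0}]' 60
python3 - <<'E'
from h import *
for i in range(3): vision.grab_frame('top')
g=save('wrist','w4');ps=[];t=save('top','t4')
for i in range(4):
    s=ctrl.read_state();ps.append(s['position']);vision.grab_frame('top')
p=np.mean(ps,0);R=np.array(s['tcp_rot']);print(s['time'],p,R,s['joints'])
P=cloud(g);q=P[(abs(P[...,2]-60)<4)&(np.hypot(P[...,0]-477,P[...,1]-26)<90)];print('rack from wrist',len(q),cv2.minAreaRect(q[:,:2].astype(np.float32)))
# collar seen from wrist / top
for n,f in(('wrist',g),('top',t)):
    P=cloud(f);h=cv2.cvtColor(f['frame'],cv2.COLOR_RGB2HSV).astype(int)
    m=(abs(h[...,0]-27)<8)&(h[...,1]>130)&(P[...,2]>145)&(P[...,2]<185)&(np.hypot(P[...,0]-477,P[...,1]-26)<60);q=P[m]
    if len(q)>5: print(n,'collar',len(q),np.median(q[:,2]),cv2.minEnclosingCircle(q[:,:2].astype(np.float32)))
cv2.imwrite('pics/w4c.png',g['frame'][:,:,::-1])
E
```

```text
time: 9.65
position: [477.9, 23.3, 182.9]
tcp_rot: [[-0.013, 1.0, 0.001], [1.0, 0.013, -0.001], [-0.001, 0.001, -1.0]]
wrist_force: [0.6, -0.4, -3.7]
gripper_width: 17.5
10.05 [477.41897957  24.35601957 182.63054186] [[-1.50847354e-02  9.99886219e-01 -1.93142528e-05]
 [ 9.99886211e-01  1.50847329e-02 -1.27499999e-04]
 [-1.27194142e-04 -2.12353588e-05 -9.99999992e-01]] [-0.45216189  0.45017843  0.5063483   1.97773597 -0.3023112   0.78720795
  0.2427028 ]
rack from wrist 7861 ((476.84832763671875, 23.633216857910156), (110.46046447753906, 109.64370727539062), 84.42833709716797)
wrist collar 3378 165.0700628381986 ((477.3551025390625, 22.501806259155273), 31.53257179260254)
top collar 70 165.4162188494317 ((478.69793701171875, 0.6344820261001587), 18.256729125976562)
```

View pics/w4c.png

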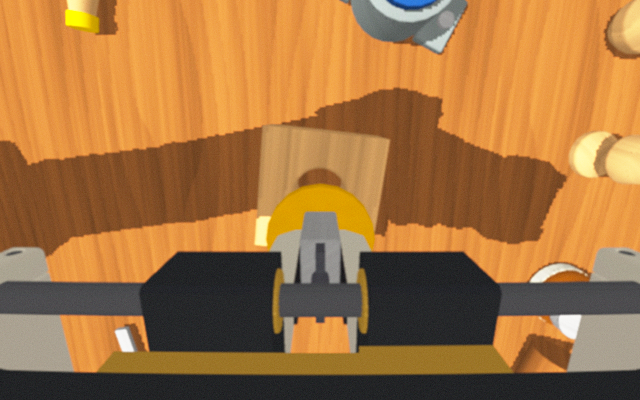

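Wrist view: held collar at (320,230) over the rack, hole just visible at (320,180). The wrist cloud puts collar and rack centres about 1 mm apart, so I lower, about 9.5 cm in total.

```bash
python3 -m jog '[{"xyz":[0.1,0,1],"angular":[0,0,0],"hand":0},{"xyz":[0.1,0,2],"angular":[0,0,0],"hand":0},{"xyz":[0.1,0,3],"angular":[0,0,0],"hand":0},{"xyz":[0.1,0,4],"angular":[0,0,0],"hand":0},{"xyz":[0.1,0,5],"angular":[0,0,0],"hand":0},{"xyz":[0.1,0,6],"angular":[0,0,0],"hand":0},{"xyz":[0.1,0,7],"angular":[0,0,0],"hand":0},{"xyz":[0.1,0,8],"angular":[0,0,0],"hand":0},{"xyz":[0.1,0,8.6],"angular":[0,0,0],"hand":0},{"xyz":[0.1,0,9.1],"angular":[0,0,0],"hand":0},{"xyz":[0.1,0,9.1],"angular":[0,0,0],"hand":0},{"xyz":[0.1,0,9.1],"angular":[0,0,0],"hand":0}]' 60
python3 -m jog '[{"xyz":[0,0,0.1],"angular":[0,0,0],"hand":0},{"xyz":[0,0,0.2],"angular":[0,0,0],"hand":0},{"xyz":[0,0,0.3],"angular":[0,0,0],"hand":0},{"xyz":[0,0,0.3],"angular":[0,0,0],"hand":0},{"xyz":[0,0,0.3],"angular":[0,0,0],"hand":0}]'
python3 - <<'E'
from h import *
for i in range(3):
    s=ctrl.read_state();print(s['position'],s['wrist_force'],s['moment']);g=vision.grab_frame('wrist')
P=cloud(g);h=cv2.cvtColor(g['frame'],cv2.COLOR_RGB2HSV).astype(int)
q=P[(abs(h[...,0]-27)<8)&(h[...,1]>130)&(P[...,2]>65)&(P[...,2]<85)&(np.hypot(P[...,0]-477,P[...,1]-24)<45)]
r=P[(abs(P[...,2]-60)<3)&(np.hypot(P[...,0]-477,P[...,1]-26)<90)]
print('collar top z',len(q),np.median(q[:,2]) if len(q) else 0,'rack z',np.median(r[:,2]))
E
```

```text
time: 11.3
position: [477.5, 25.8, 91.8]
tcp_rot: [[-0.015, 1.0, 0.0], [1.0, 0.015, -0.0], [-0.0, 0.0, -1.0]]
wrist_force: [0.1, -0.3, -4.0]
gripper_width: 17.7
time: 11.8
position: [477.3, 25.9, 88.7]
tcp_rot: [[-0.016, 1.0, -0.0], [1.0, 0.016, -0.0], [-0.0, -0.0, -1.0]]
wrist_force: [-0.8, -0.1, -5.0]
gripper_width: 17.8
[477.26857972  25.90068671  88.67800663] [-0.82318024 -0.05902058 -4.96979317] [-0.08936211  0.07117406  0.03045542]
[477.32302     25.89564305  88.69191191] [-0.59276662  0.31707589 -4.01318609] [-0.04640566  0.08834853  0.00082293]
[477.32873699  25.89021514  88.7028965 ] [-0.4902601  -0.11444424 -4.25599824] [-0.09045065  0.06283457  0.00453451]
collar top z 3330 71.05856910764206 rack z 60.03314700486915
```

Still carrying the full weight (about -4 N), with the collar about 1 mm above the wood. Creep down.

```bash
python3 -m jog '[{"xyz":[0,0,0.05],"angular":[0,0,0],"hand":0},{"xyz":[0,0,0.1],"angular":[0,0,0],"hand":0},{"xyz":[0,0,0.1],"angular":[0,0,0],"hand":0},{"xyz":[0,0,0.1],"angular":[0,0,0],"hand":0},{"xyz":[0,0,0.1],"angular":[0,0,0],"hand":0}]' 60
python3 -m jog '[{"xyz":[0,0,0.05],"angular":[0,0,0],"hand":0},{"xyz":[0,0,0.05],"angular":[0,0,0],"hand":0},{"xyz":[0,0,0.05],"angular":[0,0,0],"hand":0}]' 60

```

```text
time: 12.45
position: [477.3, 25.9, 87.7]
tcp_rot: [[-0.016, 1.0, -0.0], [1.0, 0.016, -0.0], [-0.0, -0.0, -1.0]]
wrist_force: [-0.3, 1.1, -3.8]
gripper_width: 17.5
time: 12.75
position: [477.3, 25.9, 87.5]
tcp_rot: [[-0.015, 1.0, 0.0], [1.0, 0.015, 0.0], [0.0, 0.0, -1.0]]
wrist_force: [-1.4, 0.2, 2.6]
gripper_width: 17.3
```

The wrist force reversed (-3.8 to +2.6 N), so the collar is on the wood. Release and withdraw.

```bash
python3 -m jog '[{"xyz":[0,0,0],"angular":[0,0,0],"hand":0.25},{"xyz":[0,0,0],"angular":[0,0,0],"hand":0.4},{"xyz":[0,0,0],"angular":[0,0,0],"hand":0.6},{"xyz":[0,0,0],"angular":[0,0,0],"hand":0.8},{"xyz":[0,0,0],"angular":[0,0,0],"hand":0.8},{"xyz":[0,0,0],"angular":[0,0,0],"hand":0.8}]' 20
python3 -m jog '[{"xyz":[0,0,-1],"angular":[0,0,0],"hand":0.8},{"xyz":[0,0,-3],"angular":[0,0,0],"hand":0.8},{"xyz":[0,0,-6],"angular":[0,0,0],"hand":0.8},{"xyz":[0,0,-10],"angular":[0,0,0],"hand":0.8},{"xyz":[0,0,-14],"angular":[0,0,0],"hand":0.8},{"xyz":[0,0,-14],"angular":[0,0,0],"hand":0.8},{"xyz":[0,0,-14],"angular":[0,0,0],"hand":0.8},{"xyz":[0,0,-14],"angular":[0,0,0],"hand":0.8}]' 20
python3 - <<'E'
from h import *
g=save('wrist','w5');P=cloud(g);h=cv2.cvtColor(g['frame'],cv2.COLOR_RGB2HSV).astype(int)
near=np.hypot(P[...,0]-477,P[...,1]-24)<45
q=P[near&(abs(h[...,0]-27)<8)&(h[...,1]>150)&(P[...,2]>65)&(P[...,2]<80)]
r=P[(abs(P[...,2]-60)<3)&(np.hypot(P[...,0]-477,P[...,1]-26)<90)]
b=P[near&(P[...,2]>108)&(P[...,2]<120)]
print('collar',np.median(q[:,2]),cv2.minEnclosingCircle(q[:,:2].astype(np.float32)),'rack',np.median(r[:,2]),cv2.minAreaRect(r[:,:2].astype(np.float32)),'block',np.median(b[:,2]),cv2.minAreaRect(b[:,:2].astype(np.float32)))
A=np.c_[q[:,:2],np.ones(len(q))];print('tilt',np.linalg.lstsq(A,q[:,2],rcond=None)[0][:2])
s0=cloud(dict(np.load('pics/s0.npz')));G=vision.grab_frame('scene');d=abs(cloud(G)[205:270,415:465,2]-s0[205:270,415:465,2]);print('cup diff',np.median(d),(d>8).mean())
s=ctrl.read_state();print(s['time'],s['position'],s['gripper_width'],s['wrist_force'])
cv2.imwrite('pics/f.png',np.hstack([cv2.resize(G['frame'][150:300,300:480,::-1],(450,375)),cv2.resize(g['frame'][:,160:480,::-1],(300,375))]))
E
```

```text
time: 13.35
position: [477.3, 25.9, 87.1]
tcp_rot: [[-0.016, 1.0, 0.0], [1.0, 0.016, -0.0], [-0.0, 0.0, -1.0]]
wrist_force: [0.1, 0.2, -0.7]
gripper_width: 58.6
time: 14.15
position: [476.3, 26.1, 226.5]
tcp_rot: [[-0.016, 1.0, -0.002], [1.0, 0.016, 0.0], [0.0, -0.002, -1.0]]
wrist_force: [0.6, -0.5, -0.6]
gripper_width: 74.4
collar 70.00145244975636 ((476.60247802734375, 24.23923110961914), 31.75429344177246) rack 60.04302801867192 ((476.79278564453125, 23.498397827148438), (110.60198974609375, 109.46009063720703), 84.2748031616211) block 113.94537706363423 ((476.7646789550781, 24.317798614501953), (17.605968475341797, 35.65213394165039), 0.7417259216308594)
tilt [ 0.00022226 -0.00221772]
cup diff 1.8078817333134225 0.012307692307692308
14.25 [476.30641491  25.95550015 226.00729116] 74.32524507567382 [ 0.18591685 -0.4824341  -0.07494806]
```

View pics/f.png

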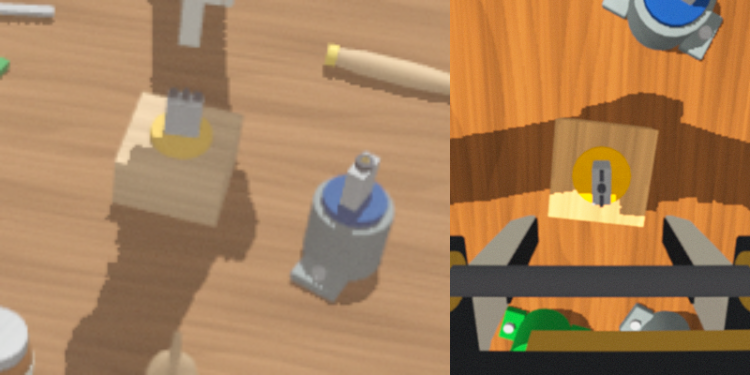

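The drive centre stands upright with its collar flat on the rack at (182,130), the cup centre is in place at (350,220), and the gripper is clear. Handing in.

```bash
python3 -c "
from bench import job_done
print(job_done())"
```

```text
the job is handed in; nothing more can be done
None
```

The drive centre with the yellow collar now stands in the rack's hole, and I handed the job in at about 14 s of the 42 s allowed. I twisted it about 60° in its seat, lifted it 85 mm straight up, lowered it into the hole until the wrist force showed the collar touching, then let go and withdrew the gripper.

- **Seating:** the last wrist-camera check put the collar's top 10 mm above the wood, which is its own thickness, so it is resting on the rack. It is about 1 mm off the hole's axis, taking the hole as central in the block, and tilted about 0.1°.
- **Cup centre:** the scene camera's depth picture of it shows no change beyond about 2 mm of noise.
- **Disagreement:** the top and wrist cameras differed by about 2–3 mm in y, near the stated calibration error. I used the wrist camera for the grasp and the placing.
- **Failed check:** right after the twist, the top camera could not see the drive centre behind the gripper. I judged that step from the wrist picture and the tool's angle.

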